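Point out impeller and blower, then confirm

TASK

Tell the test station which impeller goes into which blower next. With the fingertips straight above, point at the centre of the round black impeller lying on the green mat, then at the middle of the top edge of the blower standing on edge on the green mat, each time just above it (1 to 3 cm) and held still for two seconds or a little more so that the overhead camera can register it, without touching either part. Then press the round confirm button on the low grey housing in front of the test nest fully down with the fingertips, let it spring back, and withdraw. Grip, move or touch none of the loose parts, and do not point at the blower lying flat there or bring the fingertips low over it.

Things in the scene. Friction and masses are not known exactly. Their poses are not given: they have to be found in the camera images.
- impeller_top (a point): Middle of the top of the loose impeller: a black, open, bladed fan wheel lying flat on the green bench mat in reach, 55 mm diameter, 20 mm high. This point is on its axis, level with its upper rim, 20 mm above the bench. Loose, 18 g. It and the two blowers swap places from run to run.
- blower_up_top (a point): Middle of the top edge of the blower that stands on edge: a black square radial blower, 77 x 77 x 28 mm, standing upright on one of its 28 mm thick sides, 77 mm high, on the green mat (not one of those far back at the instrument); this point is at the middle of the uppermost narrow face (77 x 28 mm), 77 mm above the bench. Loose and easily toppled.
- blower_flat_top (a point): Middle of the top of another, identical blower that lies flat on the green mat: 77 x 77 mm and 28 mm high. Not to be pointed at or touched.
- tape_roll_top (a point): Middle of the top of a green roll of tape lying flat on the green mat, 72 mm diameter, 18 mm high. A bystander, not to be touched.
- tachometer: Orange hand-held tachometer lying on the orange mat to the right, 54 x 114 x 30 mm; origin at the centre of its underside. A bystander.
- tweezers: Steel tweezers, 120 mm long, lying on the orange mat to the right; origin at the centre of the underside. A bystander.
- test_nest: Dark blower test nest fixed on the bench at the left, 194 x 198 x 68 mm, nothing to do there. (Behind it, from about the rear edge of the green mat, a shelf hangs about 0.43 m over the bench.) Origin on the bench near the middle of its underside; its front faces the robot.
- confirm_top (a point): Centre of the top of the confirm button: a black round button, 32 mm diameter, in a low round grey housing (48 mm diameter, 12 mm high) fixed to the bench in front of the test nest, at the left. Its top is 22 mm above the bench and it is pressed straight down; it stands 10 mm proud of the housing.
- confirm (a joint): Travel of the confirm button, m: 0 released, 0.006 fully down; a spring returns it. It starts to move at about 1.5 N and is fully down at about 5 N.
There are look-alikes about, which are no part of the job. What is shaped like the part that bears impeller_top but brown is not meant.

How it is judged:
On the way, in this order (a step that is already met when the one before it is completed fails the run):
1. fingertips held 0 to 45 mm above the impeller, within 20 mm of its centre, for 1.5 s (horizontal distance between the grasp point and impeller_top below 0.02 m and height (world z) of the grasp point between 0.039 and 0.084 m), for 1.5 s.
2. fingertips held 0 to 45 mm above the standing blower, within 20 mm of the middle of its top edge, for 1.5 s (horizontal distance between the grasp point and blower_up_top below 0.02 m and height (world z) of the grasp point between 0.096 and 0.141 m), for 1.5 s.
3. confirm button pressed down (more than 4 mm of its 6 mm) by the fingers (value of joint confirm above 0.004 m and contact force between the fingers and confirm above 0.5 N), for 0.1 s.
At the end, for the whole second after the job is handed in: Both parts were pointed at in order and the confirm button was then pressed; the button has sprung back (under 1.5 mm), and impeller, both blowers and tape roll stand within 6 mm of where they were (value of joint confirm below 0.0015 m and distance of each of impeller_top, blower_up_top, blower_flat_top, tape_roll_top from where it was at the start of the episode below 0.006 m); the robot touches nothing.
It fails at once if the robot touches a loose part (over 0.3 N) (contact force between any of the arm, the fingers and impeller above 0.3 N or contact force between any of the arm, the fingers and blower_up above 0.3 N or contact force between any of the arm, the fingers and blower_flat above 0.3 N or contact force between any of the arm, the fingers and tape_roll above 0.3 N or contact force between any of the arm, the fingers and tachometer above 0.3 N or contact force between any of the arm, the fingers and tweezers above 0.3 N).
It fails at once if a loose part is lifted, pushed or knocked (moved over 6 mm) (not (distance of impeller_top from where it was at the start of the episode below 0.006 m) or not (distance of blower_up_top from where it was at the start of the episode below 0.006 m) or not (distance of blower_flat_top from where it was at the start of the episode below 0.006 m) or not (distance of tape_roll_top from where it was at the start of the episode below 0.006 m)).
It fails at once if a bystander on the mat is moved over 10 mm (distance of any of tachometer, tweezers from where it was at the start of the episode above 0.01 m).
It fails at once if the fingertips point at the flat-lying blower (within 12 mm of its centre, under 30 mm above it) (horizontal distance between the grasp point and blower_flat_top below 0.012 m and height (world z) of the grasp point between 0.017 and 0.077 m).
It also fails if it takes over 56 s, if anything falls off the work surface, if the arm or the gripper's body presses on something with over 40 N, if the wrist force passes 120 N, or if a joint passes its speed limit or range.

ROBOT

A 7-joint arm with a two-finger parallel gripper is mounted at the origin on a cart in front of the work surface, level with it; the furniture and walls round the work are solid. World frame = base frame: x ahead of the robot, y to its left, z up, the work surface at z = 0. Lengths are in m, angles in rad, forces in N, time in s.
With the tool pointing down it reaches from about 0.35 to 0.9 m from the base axis. Payload 7.2 kg.
Tool frame: the origin (TCP) lies on the mounting face of the last link; the fingertips stand 173 mm ahead of it and the grasp point (between the pads) lies manip.grasp_offset ahead of it (manip.grasp_offset is the distance from the TCP to the grasp point, in m); z points along the fingers, y is the line along which they close (so a half turn about z gives the same grasp; the last joint's range is limited). The gripper opens to 85 mm and grips with 20 to 120 N. Pads are 22 mm wide; open, the fingers measure 114 mm over their backs; the gripper's body (76 mm by 85 mm) begins 54 mm behind the grasp point. The pads swing forward as they close: fully open they stand 13 mm farther back than shut.
Start: joints at [1.183, 0.411, -0.013, 1.596, 0.006, 1.134, -0.082], TCP at [0.196, -0.593, 0.405] pointing down, gripper open.
Joint ranges: [-2.95, 2.95], [-0.29, 1.99], [-1.47, 1.44], [0.14, 2.54], [-1.03, 4.17], [0.13, 1.85], [-2.86, 2.86]. Speed limits (rad/s): [2.39, 2.39, 3.01, 3.01, 3.14, 3.14, 3.14].

INTERFACE

Orientations are given as a unit quaternion [x, y, z, w].
In Python, from plant import status, get_image, camera_info, sign_off, manip gives the robot as it stands.
- The arm moves only by the shell command python3 -m handwheel 'ROWS' [FORCE]. ROWS is JSON, a list of rows, each a list of 3 entries, a list of its own where there are three numbers: the turn, a rotation vector about the tool's x, y, z in degrees, then the shift along the tool's x, y, z in m, then the finger opening in m, from 0 to 0.0854. In form: [[[rx, ry, rz], [tx, ty, tz], jaw], ...]. A call has 1 to 12 rows; each row is the pose to reach, as a shift and turn from the pose commanded when the call began, along the tool's axes at that moment; what a row does not reach only later rows make up. A row lasts 1/12 s, in which the tool goes at most 41.7 mm and 7.16 degrees, less where a joint would pass 70% of its speed; a pose out of reach is approached as far as the arm can. A call with a gripper value outside its range is refused whole. The fingers move at their own pace and stop on an object; FORCE is the grip in N (left out, the last holds). Time passes only in rows, so rows that repeat a pose let the fingers close. It gives the time, the measured TCP pose, the force, the opening and the grip force at its end, in the units of the state.
- status.get_state(): the state, without advancing time (a new reading comes with each control period).
- get_image(name): name is "scene" or "top" or "wrist"; returns the picture (400x640x3 uint8, red, green, blue); there is no depth.
- camera_info(name): a dict with "fx", "fy", "cx", "cy" (pixels), "eye" and "orientation" of the camera in the world; the wrist camera has in their place "mount" (4x4, takes a point from camera to tool coordinates, whose origin is the TCP and whose axes are the flange's). Camera axes: x right, y down, z forward; pixel columns grow to the right and rows downward; lengths in m; the calibration is good to about 2 mm. A picture is of the moment at which its call begins: read the wrist's pose just before it. camera_info takes no time and is no camera call.
- sign_off(): hands the job in; it is judged then, once.
The state is a dict: "t": time; "joint_pos": joint angles; "qvel": joint speeds; "tau": joint torques, N m; "position": TCP position; "orientation": TCP orientation; "contact_force": force on the tool from outside, world axes, zero at the start; "torque": the same for the moment, N m; "width": finger opening in m; "grip_force": force on a finger pad.
Only numpy, scipy, OpenCV 4.12 (cv2) and the standard library are available. Lean on these libraries where they do the work, as an engineer would, in place of code of your own. Each camera call takes 0.05 s, during which the arm holds its last target. There are 200 camera calls.

## Working session

There is one attempt and no reset: what is moved stays moved. The work goes in short steps, Python scripts to look and compute and a shell command to move; the robot and the scene stay as the last step left them, time stands still between calls to the robot, and variables do not carry over. Pictures are saved under pics/ and viewed, at most 10 in all, crops included, and the job is handed in when it is done.

```bash
mkdir -p pics; ls
python3 - <<'E'
from plant import status,get_image,camera_info,manip
import cv2
print(status.get_state()); print(manip.grasp_offset)
for n in("top","scene"):
    cv2.imwrite(f"pics/{n}0.png",get_image(n)[:,:,::-1]); print(camera_info(n))
print(camera_info("wrist"))
E
```

```text
pics
{'t': 0.0, 'joint_pos': array([ 1.18280114,  0.41190381, -0.01270346,  1.59706836,  0.00556697,
        1.1343124 , -0.08217882]), 'qvel': array([ 1.11514138e-04,  2.44062156e-03,  8.36725978e-04,  7.11374458e-04,
        8.56629219e-06, -2.49674546e-04,  5.54063020e-04]), 'tau': array([ 3.54692511e-04, -6.00625563e+01,  6.82516079e-01, -2.99417925e+01,
        1.38733716e-02,  1.05941590e-02, -1.03742866e-05]), 'position': array([ 0.19639034, -0.5931033 ,  0.40384049]), 'orientation': array([ 9.87241336e-01,  1.59228952e-01, -1.76853800e-04, -8.09334300e-04]), 'contact_force': array([ 0.12574384, -0.63231358, -0.32085343]), 'torque': array([-0.00962331,  0.04053173,  0.03948577]), 'grip_force': 0.0, 'width': 0.0853886128547403}
0.1547
{'fx': 461.0528352785516, 'fy': 461.0528352785516, 'cx': 327.5893835479719, 'cy': 194.47852161346043, 'eye': array([0.40561013, 0.02321163, 1.26681036]), 'orientation': array([ 0.7132437 , -0.69795433,  0.04946235, -0.0411905 ])}
{'fx': 436.0021516952612, 'fy': 436.0021516952612, 'cx': 319.7543984500005, 'cy': 193.01482257855818, 'eye': array([0.16603785, 0.70435555, 0.69745452]), 'orientation': array([-0.22618097,  0.86595104, -0.43263301,  0.10862616])}
{'fx': 299.0051568805303, 'fy': 299.0051568805303, 'cx': 322.3326458054578, 'cy': 199.75409289178825, 'mount': array([[ 2.07950549e-04, -9.60908624e-01, -2.76865625e-01,
         7.07418695e-02],
       [ 9.99999927e-01,  2.88330590e-04, -2.49611401e-04,
         7.68708926e-04],
       [ 3.19682576e-04, -2.76865552e-01,  9.60908614e-01,
         3.04409978e-02],
       [ 0.00000000e+00,  0.00000000e+00,  0.00000000e+00,
         1.00000000e+00]])}
```

View pics/top0.png

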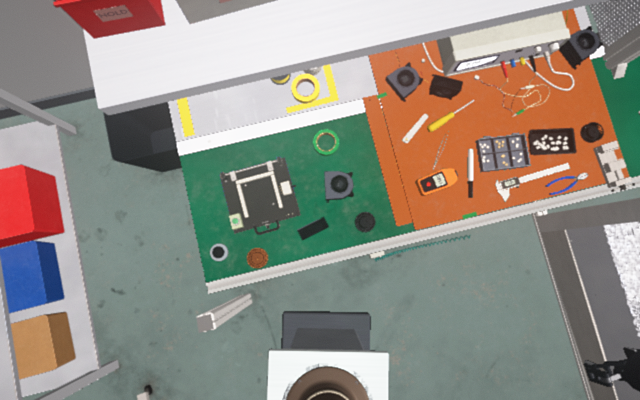

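View pics/scene0.png

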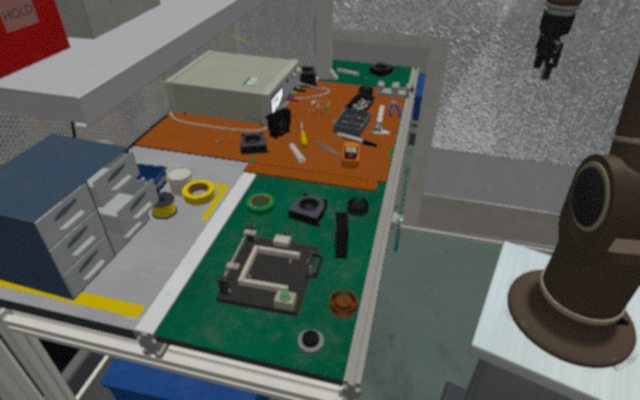

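The top view shows the impeller at about (365,222), the standing blower at (313,228), the flat blower at (340,185), the tape roll at (326,141), the confirm button at (218,253) and the brown look-alike at (257,258). The scene view agrees.

```bash
cat > h.py <<'E'
import numpy as np
from scipy.spatial.transform import Rotation as R
from plant import camera_info,status
def ray(n,px,z,st=None):
    c=camera_info(n)
    if n=="wrist":
        T=R.from_quat(st["orientation"]).as_matrix(); m=c["mount"]
        e=st["position"]+T@m[:3,3]; Q=T@m[:3,:3]
    else: e=np.array(c["eye"]); Q=R.from_quat(c["orientation"]).as_matrix()
    d=Q@np.array([(px[0]-c["cx"])/c["fx"],(px[1]-c["cy"])/c["fy"],1])
    return e+d*(z-e[2])/d[2]
def rows(p,zg):  # tool shift to bring grasp point to p xy, height zg
    s=status.get_state(); T=R.from_quat(s["orientation"])
    return T.inv().apply(np.array([p[0],p[1],zg+0.1547])-s["position"])
E
python3 - <<'E'
import cv2,numpy as np
from h import *
im=cv2.imread("pics/top0.png")
m=(im.max(2)<75).astype(np.uint8)
m=cv2.morphologyEx(m,cv2.MORPH_OPEN,np.ones((3,3)))
n,l,s,c=cv2.connectedComponentsWithStats(m)
for i in range(1,n):
    if s[i,4]>60 and 190<c[i][0]<400 and c[i][1]>120:
        r=cv2.minAreaRect(np.argwhere(l==i)[:,::-1].astype(np.float32))
        print(c[i].round(1),s[i,4],r,[ray("top",r[0],z).round(3)[:2] for z in(.02,.0275,.077)])
cv2.imwrite("pics/c.png",cv2.resize(im[120:290,190:410],None,fx=3.5,fy=3.5,interpolation=cv2.INTER_CUBIC))
E
```

```text
[339.1 183.5] 224 ((339.0, 183.5), (17.0, 16.0), 90.0) [array([ 0.598, -0.02 ]), array([ 0.596, -0.02 ]), array([ 0.589, -0.018])]
[364.5 221.7] 307 ((364.5, 221.5), (19.0, 19.0), 90.0) [array([ 0.495, -0.091]), array([ 0.495, -0.091]), array([ 0.491, -0.086])]
[312.9 228.2] 313 ((312.8000183105469, 228.1000213623047), (10.733125686645508, 29.06888198852539), 63.43495178222656) [array([0.474, 0.048]), array([0.474, 0.048]), array([0.471, 0.047])]
[217.9 251.9] 93 ((218.0, 252.0), (10.0, 10.0), 90.0) [array([0.405, 0.3  ]), array([0.405, 0.299]), array([0.405, 0.288])]
[319.1 389.1] 297 ((318.9114685058594, 389.3737487792969), (12.826202392578125, 41.227081298828125), 76.75948333740234) [array([0.058, 0.022]), array([0.06 , 0.022]), array([0.074, 0.022])]
[327.6 396.7] 163 ((327.5, 396.0), (6.0, 31.0), 90.0) [array([ 0.042, -0.   ]), array([ 0.044, -0.   ]), array([0.059, 0.001])]
```

View pics/c.png

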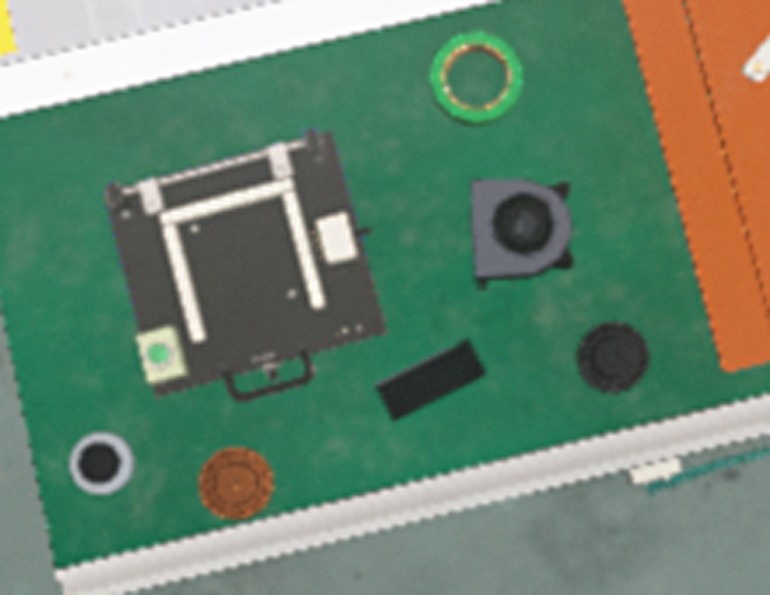

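The crop confirms the identities: impeller on the right, blower on edge in the middle, button at the left. Next I work out the shift to a point above the impeller.

```bash
python3 -c "
from h import *
print(rows((.495,-.091),.2))"
```

```text
[ 0.4413221  -0.38272019  0.04974694]
```

```bash
python3 -m handwheel '[[[0,0,0],[0.03,-0.026,0.003],0],[[0,0,0],[0.06,-0.052,0.006],0],[[0,0,0],[0.09,-0.078,0.01],0],[[0,0,0],[0.12,-0.104,0.013],0],[[0,0,0],[0.15,-0.13,0.017],0],[[0,0,0],[0.18,-0.156,0.02],0],[[0,0,0],[0.21,-0.182,0.023],0],[[0,0,0],[0.24,-0.208,0.027],0],[[0,0,0],[0.27,-0.234,0.03],0],[[0,0,0],[0.3,-0.26,0.033],0],[[0,0,0],[0.33,-0.286,0.037],0],[[0,0,0],[0.36,-0.312,0.04],0]]' 20; python3 -c "
from h import *
print(rows((.495,-.091),.2))"
```

```text
t: 1.1
position: [0.4405, -0.1821, 0.3644]
orientation: [0.987, 0.159, -0.0, 0.0]
contact_force: [0.8, -0.1, -0.0]
width: -0.0004
grip_force: 0.0
[ 0.08037692 -0.06940004  0.00968788]
```

```bash
python3 -m handwheel '[[[0,0,0],[0.027,-0.023,0.003],0],[[0,0,0],[0.054,-0.046,0.006],0],[[0,0,0],[0.07,-0.06,0.009],0],[[0,0,0],[0.08,-0.0693,0.0097],0],[[0,0,0],[0.08,-0.0693,0.0097],0],[[0,0,0],[0.08,-0.0693,0.0097],0]]'
python3 - <<'E'
from h import *
import cv2
from plant import get_image
s=status.get_state(); im=get_image("wrist")[:,:,::-1].copy(); cv2.imwrite("pics/w1.png",im)
m=(im.max(2)<75).astype(np.uint8); m=cv2.morphologyEx(m,cv2.MORPH_OPEN,np.ones((3,3)))
n,l,t,c=cv2.connectedComponentsWithStats(m)
for i in range(1,n):
    if t[i,4]>300: 
        r=cv2.minAreaRect(np.argwhere(l==i)[:,::-1].astype(np.float32)); print(r,t[i,4],ray("wrist",r[0],.02,s),ray("wrist",r[0],.077,s))
print(s["position"],rows((.495,-.091),.06))
E
```

```text
t: 1.6
position: [0.4942, -0.0927, 0.3546]
orientation: [0.987, 0.16, -0.001, -0.0]
contact_force: [0.1, -0.2, -0.5]
width: -0.0
grip_force: 0.0
((281.5, 55.5), (55.0, 49.0), 90.0) 1671 [ 0.59840793 -0.01859472  0.02      ] [ 0.59149675 -0.02843697  0.077     ]
((166.97845458984375, 169.0093994140625), (32.42473220825195, 117.22504425048828), 77.7576675415039) 3394 [0.4587424  0.06328202 0.02      ] [0.47801374 0.03809067 0.077     ]
((315.8774719238281, 178.39588928222656), (36.24298858642578, 42.90446853637695), 19.79887580871582) 888 [ 0.49781155 -0.0850419   0.02      ] [ 0.50975876 -0.08242757  0.077     ]
((610.2811279296875, 180.61354064941406), (17.05698013305664, 48.89177322387695), 36.02737045288086) 694 [ 0.59227982 -0.37584247  0.02      ] [ 0.58651745 -0.31871295  0.077     ]
((322.5, 323.5), (151.0, 551.0), 90.0) 37246 [ 0.33116116 -0.14783859  0.02      ] [ 0.37434964 -0.13345203  0.077     ]
((24.540956497192383, 336.72467041015625), (14.103191375732422, 72.28150939941406), 51.911224365234375) 871 [0.19781471 0.19127994 0.02      ] [0.2660011  0.14209334 0.077     ]
[ 0.49421158 -0.09271787  0.35456663] [ 0.0020625  -0.00224596  0.13998814]
```

View pics/w1.png

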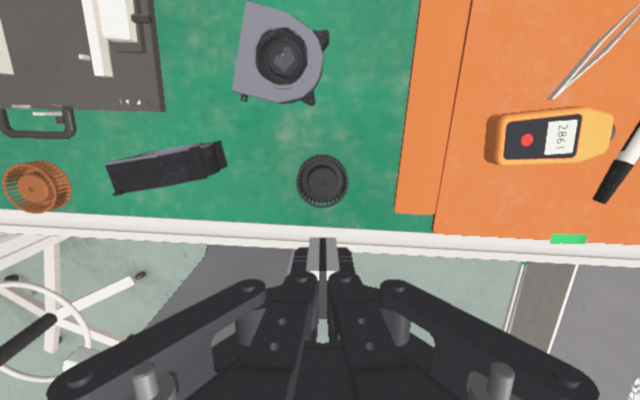

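The wrist view shows the impeller at about (323,181), which agrees with the top view estimate. I descend there and hold.

```bash
python3 -m handwheel '[[[0,0,0],[0.002,-0.002,0.02],0],[[0,0,0],[0.002,-0.002,0.04],0],[[0,0,0],[0.002,-0.002,0.06],0],[[0,0,0],[0.002,-0.002,0.08],0],[[0,0,0],[0.002,-0.002,0.1],0],[[0,0,0],[0.002,-0.002,0.115],0],[[0,0,0],[0.002,-0.002,0.126],0],[[0,0,0],[0.002,-0.002,0.134],0],[[0,0,0],[0.002,-0.002,0.138],0],[[0,0,0],[0.002,-0.002,0.138],0],[[0,0,0],[0.002,-0.002,0.138],0],[[0,0,0],[0.002,-0.002,0.138],0]]'
for i in 1 2; do python3 -m handwheel '[[[0,0,0],[0,0,0],0],[[0,0,0],[0,0,0],0],[[0,0,0],[0,0,0],0],[[0,0,0],[0,0,0],0],[[0,0,0],[0,0,0],0],[[0,0,0],[0,0,0],0],[[0,0,0],[0,0,0],0],[[0,0,0],[0,0,0],0],[[0,0,0],[0,0,0],0],[[0,0,0],[0,0,0],0],[[0,0,0],[0,0,0],0],[[0,0,0],[0,0,0],0]]'; done
python3 - <<'E'
from h import *
import cv2
from plant import get_image
cv2.imwrite("pics/s2.png",np.hstack([get_image(n)[100:330,a:a+360,::-1] for n,a in(("scene",180),("top",190))]))
print(ray("top",(312.9,228.2),.077),rows((.471,.047),.18),rows((.471,.047),.116))
E
```

```text
t: 2.65
position: [0.4959, -0.0906, 0.2178]
orientation: [0.987, 0.159, 0.001, 0.0]
contact_force: [-0.3, 1.2, 0.7]
width: 0.0003
grip_force: 0.0
t: 3.65
position: [0.4956, -0.0905, 0.217]
orientation: [0.987, 0.159, -0.0, 0.0]
contact_force: [-0.1, 0.1, -0.1]
width: 0.0002
grip_force: 0.0
t: 4.65
position: [0.4955, -0.0905, 0.217]
orientation: [0.987, 0.159, -0.0, 0.0]
contact_force: [-0.1, 0.6, -0.2]
width: -0.0002
grip_force: 0.0
[0.47079879 0.04689048 0.077     ] [ 0.01992369 -0.13824479 -0.11771818] [ 0.01992582 -0.13824632 -0.05371818]
```

View pics/s2.png

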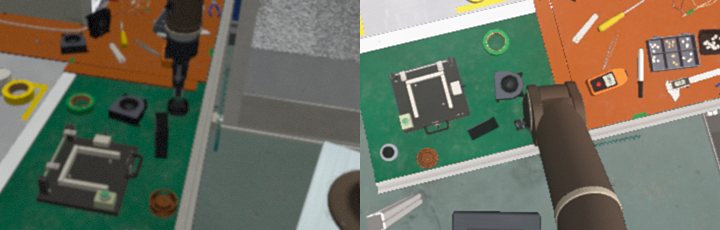

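The view shows the fingertips just above the impeller, held about 2.1 s, and nothing has moved. Next I rise, cross over and point at the standing blower.

```bash
python3 -m handwheel '[[[0,0,0],[0,0,-0.02],0],[[0,0,0],[0,0,-0.05],0],[[0,0,0],[0,0,-0.08],0],[[0,0,0],[0,0,-0.11],0],[[0,0,0],[0,0,-0.118],0],[[0,0,0],[0.004,-0.025,-0.118],0],[[0,0,0],[0.008,-0.055,-0.118],0],[[0,0,0],[0.012,-0.085,-0.118],0],[[0,0,0],[0.017,-0.115,-0.118],0],[[0,0,0],[0.019,-0.132,-0.118],0],[[0,0,0],[0.02,-0.138,-0.118],0],[[0,0,0],[0.02,-0.138,-0.118],0]]'
python3 - <<'E'
from h import *
import cv2
from plant import get_image
s=status.get_state()
cv2.imwrite("pics/w3.png",get_image("wrist")[:,:,::-1]); print(s["position"],rows((.471,.047),.116))
c=camera_info("wrist");T=R.from_quat(s["orientation"]).as_matrix();m=c["mount"]
p=(T@m[:3,:3]).T@(np.array([.471,.047,.077])-s["position"]-T@m[:3,3]); print("expect px",p[0]/p[2]*c["fx"]+c["cx"],p[1]/p[2]*c["fy"]+c["cy"])
E
```

```text
t: 5.75
position: [0.4709, 0.0481, 0.3349]
orientation: [0.987, 0.161, -0.0, -0.0]
contact_force: [0.7, -0.2, 0.8]
width: 0.0001
grip_force: 0.0
[0.4708871  0.04811737 0.3348577 ] [-4.67572427e-05 -4.04808058e-04  6.41017143e-02]
expect px 322.8904163703379 206.33717723064726
```

View pics/w3.png

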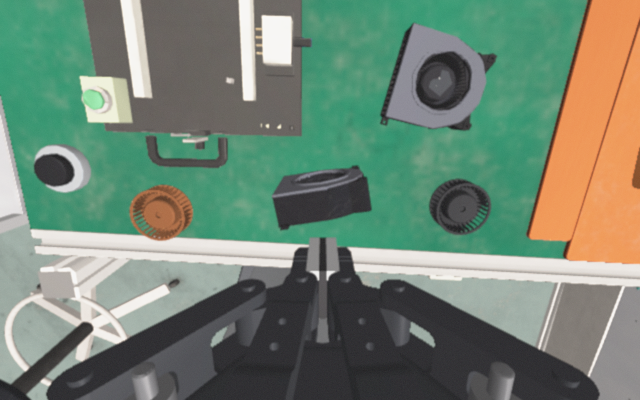

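The top face of the standing blower is centred at about (324,205), against an expected (323,206). I descend and hold.

```bash
python3 -m handwheel '[[[0,0,0],[0,0,0.01],0],[[0,0,0],[0,0,0.025],0],[[0,0,0],[0,0,0.04],0],[[0,0,0],[0,0,0.05],0],[[0,0,0],[0,0,0.058],0],[[0,0,0],[0,0,0.062],0],[[0,0,0],[0,0,0.062],0],[[0,0,0],[0,0,0.062],0],[[0,0,0],[0,0,0.062],0],[[0,0,0],[0,0,0.062],0],[[0,0,0],[0,0,0.062],0],[[0,0,0],[0,0,0.062],0]]'
for i in 1 2; do python3 -m handwheel '[[[0,0,0],[0,0,0],0],[[0,0,0],[0,0,0],0],[[0,0,0],[0,0,0],0],[[0,0,0],[0,0,0],0],[[0,0,0],[0,0,0],0],[[0,0,0],[0,0,0],0],[[0,0,0],[0,0,0],0],[[0,0,0],[0,0,0],0],[[0,0,0],[0,0,0],0],[[0,0,0],[0,0,0],0],[[0,0,0],[0,0,0],0],[[0,0,0],[0,0,0],0]]'; done
python3 -c "
from h import *
print(rows((.405,.3),.18))"
```

```text
t: 6.8
position: [0.4713, 0.0468, 0.2734]
orientation: [0.987, 0.159, 0.0, 0.0]
contact_force: [0.1, 0.5, 0.5]
width: 0.0001
grip_force: 0.0
t: 7.8
position: [0.4712, 0.0468, 0.273]
orientation: [0.987, 0.159, 0.0, 0.0]
contact_force: [-0.6, -0.4, -0.6]
width: -0.0002
grip_force: 0.0
t: 8.8
position: [0.4711, 0.0468, 0.273]
orientation: [0.987, 0.159, 0.0, 0.0]
contact_force: [0.2, -0.4, -0.6]
width: -0.0002
grip_force: 0.0
[ 0.01681113 -0.26115006 -0.06172077]
```

```bash
python3 -m handwheel '[[[0,0,0],[0,0,-0.02],0],[[0,0,0],[0,0,-0.045],0],[[0,0,0],[0,0,-0.062],0],[[0,0,0],[0.002,-0.03,-0.062],0],[[0,0,0],[0.004,-0.065,-0.062],0],[[0,0,0],[0.006,-0.1,-0.062],0],[[0,0,0],[0.009,-0.135,-0.062],0],[[0,0,0],[0.011,-0.17,-0.062],0],[[0,0,0],[0.013,-0.205,-0.062],0],[[0,0,0],[0.015,-0.235,-0.062],0],[[0,0,0],[0.017,-0.255,-0.062],0],[[0,0,0],[0.017,-0.261,-0.062],0]]'
python3 -m handwheel '[[[0,0,0],[0,0,0],0],[[0,0,0],[0,0,0],0],[[0,0,0],[0,0,0],0]]'
python3 - <<'E'
from h import *
import cv2
from plant import get_image
s=status.get_state()
im=get_image("wrist")[:,:,::-1].copy(); cv2.imwrite("pics/w4.png",im)
m=(im.max(2)<60).astype(np.uint8);m[235:]=0
n,l,t,c=cv2.connectedComponentsWithStats(m)
for i in range(1,n):
    if t[i,4]>300: print(c[i],t[i],ray("wrist",c[i],.022,s))
print(rows((.405,.3),.06))
E
```

```text
t: 9.8
position: [0.4037, 0.3035, 0.3352]
orientation: [0.987, 0.162, 0.0, -0.001]
contact_force: [-0.6, -0.0, -0.1]
width: 0.0001
grip_force: 0.0
t: 10.05
position: [0.4058, 0.2984, 0.3348]
orientation: [0.987, 0.158, -0.0, 0.001]
contact_force: [-0.3, -0.0, -0.7]
width: -0.0
grip_force: 0.0
[602.11940299 194.30410448] [570 189  68  12 536] [0.48679848 0.03582893 0.022     ]
[577.791939   218.82244009] [ 531  194  109   41 1836] [0.45708299 0.04476819 0.022     ]
[-0.0003155  -0.00196074  0.12013535]
```

View pics/w4.png

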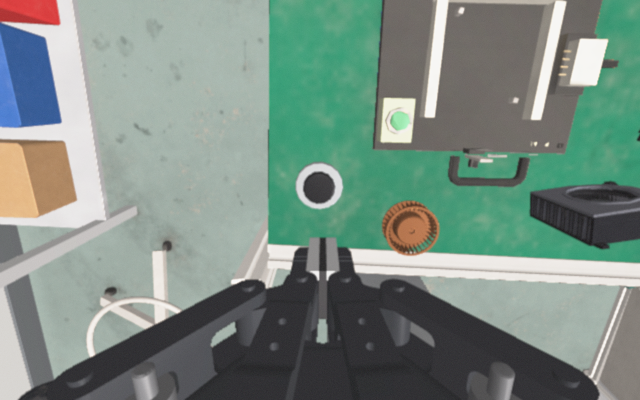

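The button sits at (319,187), as expected. I descend to 1 cm above it and then press in small steps.

```bash
python3 -m handwheel '[[[0,0,0],[0,-0.002,0.02],0],[[0,0,0],[0,-0.002,0.045],0],[[0,0,0],[0,-0.002,0.07],0],[[0,0,0],[0,-0.002,0.095],0],[[0,0,0],[0,-0.002,0.115],0],[[0,0,0],[0,-0.002,0.125],0],[[0,0,0],[0,-0.002,0.13],0],[[0,0,0],[0,-0.002,0.13],0],[[0,0,0],[0,-0.002,0.13],0]]'
python3 -m handwheel '[[[0,0,0],[0,0,0.003],0],[[0,0,0],[0,0,0.006],0],[[0,0,0],[0,0,0.009],0],[[0,0,0],[0,0,0.011],0],[[0,0,0],[0,0,0.013],0],[[0,0,0],[0,0,0.014],0],[[0,0,0],[0,0,0.014],0],[[0,0,0],[0,0,0.014],0]]'
```

```text
t: 10.85
position: [0.4051, 0.3018, 0.2057]
orientation: [0.987, 0.159, 0.0, -0.0]
contact_force: [-0.0, 0.5, 0.4]
width: 0.0003
grip_force: 0.0
t: 11.52
position: [0.4049, 0.3019, 0.1912]
orientation: [0.987, 0.159, 0.0, -0.0]
contact_force: [1.4, -1.0, 4.0]
width: -0.0
grip_force: 1.9
```

Force is 4 N at a TCP height of 0.191, so the button is not quite fully down. I press a little further.

```bash
python3 -m handwheel '[[[0,0,0],[0,0,0.001],0],[[0,0,0],[0,0,0.002],0],[[0,0,0],[0,0,0.003],0],[[0,0,0],[0,0,0.003],0],[[0,0,0],[0,0,0.003],0],[[0,0,0],[0,0,0.003],0]]'
```

```text
t: 12.02
position: [0.4048, 0.302, 0.1892]
orientation: [0.987, 0.159, 0.001, 0.0]
contact_force: [-1.9, -3.4, 19.5]
width: 0.0002
grip_force: 9.9
```

The force has jumped to 19.5 N, so the button is on its stop. I withdraw.

```bash
python3 -m handwheel '[[[0,0,0],[0,0,-0.004],0],[[0,0,0],[0,0,-0.012],0],[[0,0,0],[0,0,-0.03],0],[[0,0,0],[0,0,-0.055],0],[[0,0,0],[0,0,-0.085],0],[[0,0,0],[0,0,-0.11],0],[[0,0,0],[0,0,-0.13],0],[[0,0,0],[0,0,-0.145],0],[[0,0,0],[0,0,-0.15],0],[[0,0,0],[0,0,-0.15],0],[[0,0,0],[0,0,-0.15],0],[[0,0,0],[0,0,-0.15],0]]'
python3 - <<'E'
import cv2
from plant import get_image
cv2.imwrite("pics/s5.png",get_image("scene")[:,:,::-1])
E
```

```text
t: 13.02
position: [0.4043, 0.3014, 0.3367]
orientation: [0.987, 0.159, -0.001, 0.0]
contact_force: [-0.6, 0.9, -0.1]
width: -0.0001
grip_force: 0.0
```

View pics/s5.png

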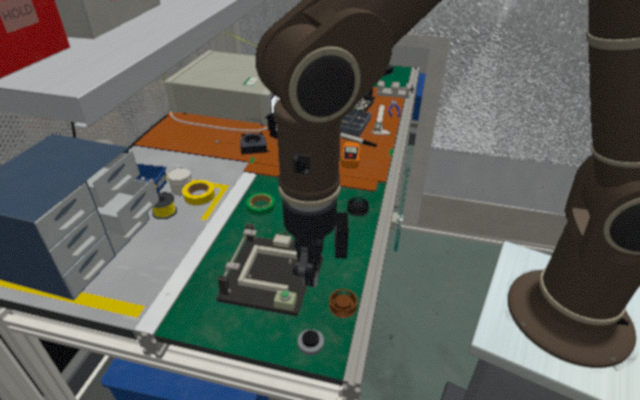

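The gripper hangs clear above the button at (311,340). The impeller (357,206), standing blower (341,235) and tape roll (260,202) are where they were; the flat blower is hidden behind the arm.

```bash
python3 -c "
from plant import sign_off
print(sign_off())"
```

```text
the job is handed in; nothing more can be done
None
```

I pointed at the impeller and then at the standing blower, each held for about 2 s, pressed the confirm button to its stop, withdrew, and handed the job in at about 13 s; no verdict was returned. No contact force was measured except while pressing the button.

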